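# Index a jar lid three clicks under the code marker and hold it there

## Robot

A 6-joint arm with a two-finger parallel gripper is mounted at the origin on the work surface. World frame = base frame: x ahead of the robot, y to its left, z up, the work surface at z = 0. Lengths are in mm, angles in degrees, forces in N, time in s.
With the tool pointing down it reaches from about 350 to 850 mm from the base axis. Payload 8.1 kg.
Tool frame: the origin (TCP) lies at the very end of the fingers, on their centre line; the grasp point (between the pads) lies 19 mm behind it (r.grip_depth is the distance from the TCP to the grasp point, in mm); z points along the fingers, y is the direction in which the jaws open and shut (so a half turn about z gives the same grasp; the last joint's range is limited). The gripper opens to 85 mm and grips with 20 to 120 N. Pads are 22 mm wide; open, the fingers measure 114 mm over their backs; the gripper's body (76 mm by 85 mm) begins 54 mm behind the grasp point. The pads swing forward as they close: fully open they stand 13 mm farther back than shut.
Start: joints at [-82.07, 7.471, 85.268, -0, 87.261, -4.893], TCP at [133.182, -585.037, 231.292] pointing down, gripper open.
Joint ranges: [-169.43, 169.43], [-51.17, 129.36], [1.28, 143.12], [-76.62, 256.62], [0, 156.53], [-152.29, 152.29]. Speed limits (degrees/s): [136.94, 136.94, 159.86, 180, 180, 180].

## Interface

Orientations are given as [roll, pitch, yaw] about the fixed x, y, z axes, in that order (R = Rz(yaw) Ry(pitch) Rx(roll)).
In Python, from bench import status, viewer, hand_in, r gives the robot as it stands.
- The arm moves only by the shell command python3 -m crank 'ROWS' [OPENING] [FORCE]. ROWS is a JSON object of lists of equal length, an entry for each row: "slide": the shift along the tool's x, y, z in m, a list of three; "twist": the turn about the tool's z in rad. A call has 1 to 8 rows; each row shifts and turns the commanded pose from where the row before left it, along the tool's axes as they then stand; what a row does not reach is not made up. A row lasts 1/10 s, in which the tool goes at most 50 mm and 8.59 degrees, less where a joint would pass 70% of its speed; a pose out of reach is approached as far as the arm can. A call with a gripper value outside its range is refused whole. OPENING is the closure, from 0 (fully open) to 1 (shut), set as the call begins (- or left out, the last holds). The fingers move at their own pace and stop on an object; FORCE is the grip in N (left out, the last holds). Time passes only in rows, so rows that do not move let the fingers close. It gives the time, the measured TCP pose, the force and the opening at its end, in the units of the state.
- status.sense(): the state, without advancing time (a new reading comes with each control period).
- viewer.snapshot(name): name is "side" or "top"; returns a dict with "img" (480x640x3 uint8, red, green, blue), "fx", "fy", "cx", "cy" (pixels), "k1" (the pictures are not rectified: a ray, as slopes to the right and down, at radius r is drawn at 1 + k1 r^2 times it, then the intrinsics apply), "R" (3x3) and "t" (3): a world point X has camera coordinates R X + t. Camera axes: x right, y down, z forward; pixel columns grow to the right and rows downward; lengths in mm; the calibration is good to about 2 mm. A picture is of the moment at which its call begins. There is no depth.
- hand_in(): hands the job in, once; it reports no verdict.
The state is a dict: "time": time; "joint_pos": joint angles; "qd": joint speeds; "joint_efforts": joint torques, N m; "tool_pos": TCP position; "tcp_rot": TCP orientation; "ft_force": force on the tool from outside, world axes, zero at the start; "wrist_torque": the same for the moment, N m; "finger_gap": finger opening in mm.
Only numpy, scipy, OpenCV 4.12 (cv2) and the standard library are available. Lean on these libraries where they do the work, as an engineer would, in place of code of your own. Each camera call takes 0.05 s, during which the arm holds its last target.

## Task

Of the two loose jar lids, take the one that lies open side down and seat it, still open side down, in the round pocket of the indexer's white nest; leave the other lid where it lies. Then take the upright black handle of the indexer's ratchet lever, pull it round against its return spring by exactly three clicks, never going on to a fourth, so that the lid stands under the marker nozzle. The clicks do not latch: finish with the fingers still on the handle, holding it still at the third click.

Things in the scene. Friction and masses are not known exactly. Their poses are not given: they have to be found in the camera images.
- lid_center (a point): The lid to use: plain white plastic screw lid, round, 54 mm diameter, 22 mm tall, about 30 g, lying flat on the table with its open side (hollow, wall 3 mm) DOWN and its flat closed face up. The point is its centre, half-way up; its z axis points out of the closed face (up at the start).
- spare_lid_center (a point): The other lid, of the same size and material, lying open side UP (one looks into its hollow). Leave it alone. The point is its centre, half-way up. The two lids lie in one area on the robot's right, at least 95 mm apart, and may have exchanged places.
- pivot (a point): Vertical axis of the indexer (fixed to the table), on top of its steel lever, 46 mm above the table. Round grey-painted base, 180 mm diameter, 24 mm high; on it swings the lever, handle at one end, nest at the other. Axes are the base's: at rest the nest lies along +x from the pivot, the handle along -x; z is up.
- pocket (a point): Centre of the floor of the round pocket in the white nest (84 mm square block on the lever, 100 mm from the pivot). Floor 37 mm above the table; pocket 60 mm wide, 9 mm deep: the nest's top is 46 mm above the table and a seated lid stands 13 mm proud (its centre 11 mm above this point). Swings with the lever; x points away from the pivot, z up.
- nozzle (a point): Tip of the marker nozzle, 88 mm above the table, above where the pocket stands at the third click. The marker head (26 mm wide) hangs here from an arm; its post, 24 mm wide, stands 90 mm farther out from the pivot; the stand is 177 mm high. All fixed to the indexer's base.
- handle_grip (a point): The upright round black plastic handle on the lever: 20 mm diameter, 60 mm high, 105 mm from the pivot, opposite the nest. The point lies on its axis 25 mm below its top, 81 mm above the table, a good height to pinch (lever surface 46 mm, handle top 106 mm above the table). Fixed to the lever; being round it may turn between the fingers.
- carrier (a joint): Lever angle, rad: 0 at rest, grows counter-clockwise seen from above, limit 1.3. A spring returns it when let go: about 7 N at the handle at rest, 9 N at the third click. A pawl runs over teeth: the pull rises about 3 N, then drops about 6 N, at each click. Teeth pass at 0.15, 0.45, 0.75, 1.05; after 1, 2, 3, 4 clicks the lever is centred at 0.3, 0.6, 0.9, 1.2.

How it is judged (in metres and radians):
On the way, in this order (a step that is already met when the one before it is completed fails the run):
1. the right lid lies seated in the pocket, open side down, let go, with the lever still at rest (horizontal distance between lid_center and pocket below 0.005 m and z of lid_center in the frame of pocket between 0.008 and 0.014 m and angle between lid_center's own z axis and vertical below 0.12 rad and contact force between the fingers and lid below 0.1 N and value of joint carrier below 0.1 rad), for 0.2 s.
2. the lever has been brought to the third click by the fingers on its handle (horizontal distance between lid_center and pocket below 0.005 m and z of lid_center in the frame of pocket between 0.008 and 0.014 m and angle between lid_center's own z axis and vertical below 0.12 rad and value of joint carrier between 0.78 and 1.02 rad and contact force between the fingers and lever_handle above 1 N), for 0.2 s.
At the end, for the whole second after the job is handed in: Lever still at the third click (0.78 to 1.02 rad), held by the fingers on its handle (over 1 N); lid in the pocket, open side down, let go: within 5 mm of its centre, lid centre 8 to 14 mm above the pocket floor, tilt under 0.12 rad; other lid within 20 mm of its start (all of step 2 and contact force between the fingers and lid below 0.1 N and velocity of joint carrier between -0.1 and 0.1 rad/s and distance of spare_lid_center from where it was at the start of the episode below 0.02 m); the arm keeps its last pose, push and grip.
It fails at once if the lever is pulled past the third click, over the fourth tooth (value of joint carrier above 1.08 rad).
It fails at once if the other lid is moved from its place (distance of spare_lid_center from where it was at the start of the episode above 0.02 m).
It also fails if it takes over 69 s, if anything falls off the work surface, if the arm or the gripper's body presses on something with over 40 N, if the wrist force passes 120 N, or if a joint passes its speed limit or range.

## Working session

There is one attempt and no reset: what is moved stays moved. The work goes in short steps, Python scripts to look and compute and a shell command to move; the robot and the scene stay as the last step left them, time stands still between calls to the robot, and variables do not carry over. Pictures are saved under pics/ and viewed, and the job is handed in when it is done.

```bash
ls; mkdir -p pics
python3 - <<'E'
from bench import status, viewer, r
import cv2
print(status.sense())
for n in ("side","top"):
    s=viewer.snapshot(n); cv2.imwrite(f"pics/{n}0.png",s["img"][:,:,::-1])
    print(n,{k:v for k,v in s.items() if k!="img"})
E
```

```text
pics
{'time': 0.0, 'joint_pos': array([-8.20723900e+01,  7.51631785e+00,  8.53306396e+01,  3.81759866e-04,
        8.72601071e+01, -4.89431461e+00]), 'qd': array([ 0.07224378,  0.01956721,  0.02913196,  0.05529091, -0.05747729,
        0.05677432]), 'joint_efforts': array([ 2.91372744e-03, -5.69395888e+01, -5.00544834e+01, -2.32104486e-05,
        1.46276181e-02,  6.29667966e-06]), 'tool_pos': array([ 133.08790093, -584.4873151 ,  230.21877025]), 'tcp_rot': array([-1.79893358e+02, -9.51443589e-03,  1.28218972e+01]), 'ft_force': array([-0.05070079,  0.05988611, -0.12272368]), 'wrist_torque': array([-0.01075892, -0.01407366, -0.00540144]), 'finger_gap': 85.47029442186519}
side {'fx': 448.9342432011366, 'fy': 448.9342432011366, 'cx': 315.96129167017483, 'cy': 241.81216812241303, 'k1': -0.00959595753608534, 'R': array([[-0.9400449 , -0.34059916,  0.01754398],
       [-0.25451527,  0.66635533, -0.70085131],
       [ 0.22701884, -0.66329691, -0.71309162]]), 't': array([498.63215264, 230.8490564 , 781.95319912])}
top {'fx': 533.8749206572156, 'fy': 533.8749206572156, 'cx': 322.9338531102841, 'cy': 245.68498494644328, 'k1': -0.09140505882900286, 'R': array([[ 0.0298892 , -0.99925751, -0.02431192],
       [-0.98527458, -0.02535703, -0.16908883],
       [ 0.1683468 ,  0.02900785, -0.98530092]]), 't': array([-69.06676145, 543.01358625, 852.0635373 ])}
```

View pics/side0.png

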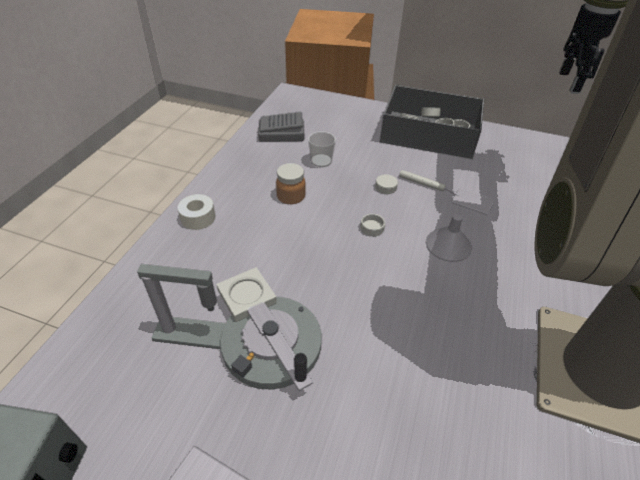

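View pics/top0.png

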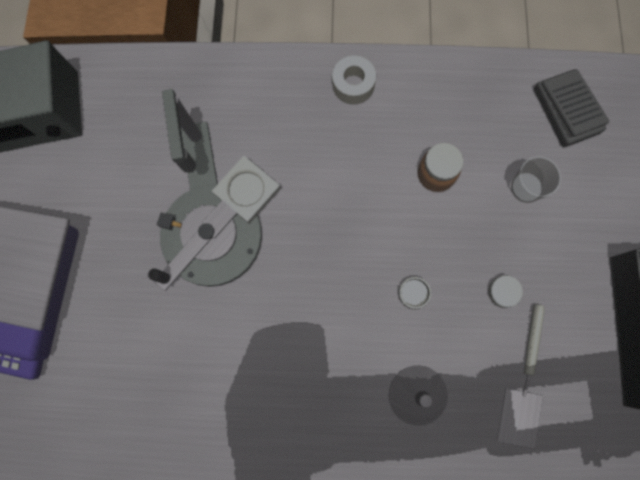

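The side view shows the lids at (387,184), closed face up, and (372,225), hollow up. In the top view they are at (506,291) and (413,292). The indexer's nest is at (246,188) in the top view and its handle at about (158,276). I'll measure these with masks next.

```bash
cat > h.py <<'E'
import cv2, numpy as np
def rays(s,uv):
    K=np.array([[s["fx"],0,s["cx"]],[0,s["fy"],s["cy"]],[0,0,1]])
    n=cv2.undistortPoints(np.array(uv,float).reshape(-1,1,2),K,np.array([s["k1"],0,0,0.]),None,None,None,(3,100,1e-10) if False else None) if False else cv2.undistortPoints(np.array(uv,float).reshape(-1,1,2),K,np.array([s["k1"],0,0,0.]))
    d=np.c_[n[:,0],np.ones(len(n))]@s["R"]
    c=-s["R"].T@s["t"]
    return c,d
def onplane(s,uv,z):
    c,d=rays(s,uv); return c+d*((z-c[2])/d[:,2])[:,None]
def proj(s,X):
    K=np.array([[s["fx"],0,s["cx"]],[0,s["fy"],s["cy"]],[0,0,1]])
    return cv2.projectPoints(np.array(X,float).reshape(-1,1,3),cv2.Rodrigues(s["R"])[0],s["t"].reshape(3,1),K,np.array([s["k1"],0,0,0.]))[0].reshape(-1,2)
E
sed -i 's/^    n=.*/    n=cv2.undistortPoints(np.array(uv,float).reshape(-1,1,2),K,np.array([s["k1"],0,0,0.]))/' h.py
python3 - <<'E'
from bench import viewer
import cv2,numpy as np
from h import *
for n,crops in (("top",[(380,260,160,70),(140,80,160,220)]),("side",[(340,160,80,90),(130,240,200,160)])):
    s=viewer.snapshot(n); np.savez(f"{n}0.npz",**s)
    for i,(x,y,w,h) in enumerate(crops):
        f=min(800//w,600//h)
        cv2.imwrite(f"pics/{n}_c{i}.png",cv2.resize(s["img"][y:y+h,x:x+w,::-1],None,fx=f,fy=f,interpolation=cv2.INTER_NEAREST))
    hsv=cv2.cvtColor(s["img"],cv2.COLOR_RGB2HSV)
    for p in ([(506,291),(413,292),(246,170),(300,300),(206,231)] if n=="top" else [(387,182),(372,225),(235,285),(400,350)]):
        print(n,p,s["img"][p[1],p[0]],hsv[p[1],p[0]])
E
```

```text
top (506, 291) [145 147 147] [ 90   3 147]
top (413, 292) [144 146 149] [108   9 149]
top (246, 170) [131 132 127] [ 36  10 132]
top (300, 300) [124 120 125] [144  10 125]
top (206, 231) [65 66 68] [110  11  68]
side (387, 182) [192 192 182] [ 30  13 192]
side (372, 225) [195 196 184] [ 33  16 196]
side (235, 285) [164 162 155] [ 23  14 164]
side (400, 350) [113 110 113] [150   7 113]
```

View pics/top_c0.png

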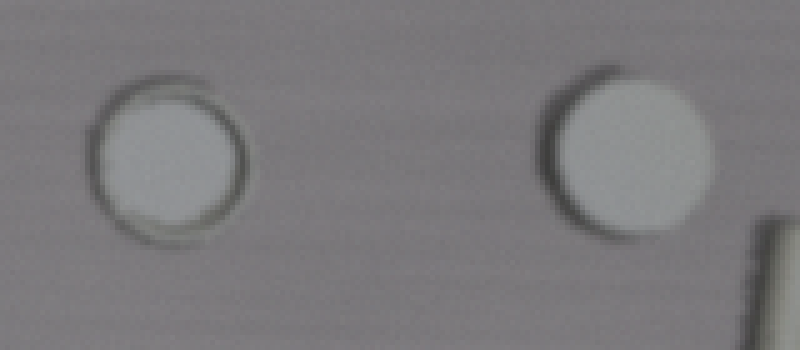

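View pics/top_c1.png

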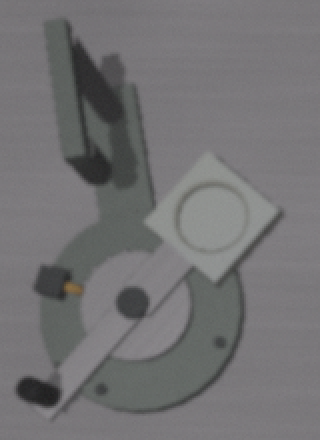

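View pics/side_c0.png

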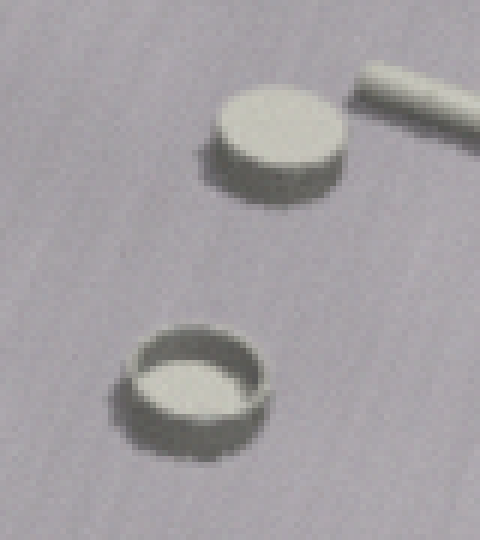

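View pics/side_c1.png

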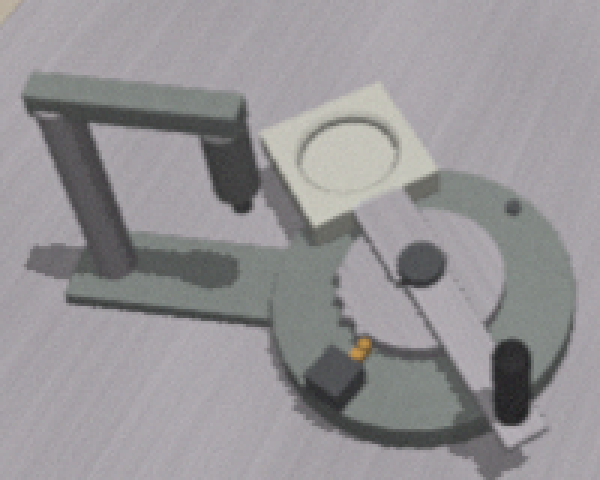

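The crops confirm it: the lid to use is the one at top-view (506,291), and the spare lid is at (413,292). Next I'll segment and triangulate.

Run:
```python
import cv2,numpy as np
from h import *
S={n:dict(np.load(f"{n}0.npz")) for n in("top","side")}
def blob(m,p):
    m=cv2.morphologyEx(m.astype(np.uint8),cv2.MORPH_OPEN,np.ones((2,2),np.uint8))
    n,l,st,c=cv2.connectedComponentsWithStats(m)
    k=l[p[1],p[0]]
    b=(l==k).astype(np.uint8)
    return b,st[k],c[k],k
def metric(s,b,z):
    cs,_=cv2.findContours(b,cv2.RETR_EXTERNAL,cv2.CHAIN_APPROX_NONE)
    c=max(cs,key=cv2.contourArea).reshape(-1,2)
    h=cv2.convexHull(c).reshape(-1,2)
    return onplane(s,c,z)[:,:2], onplane(s,h,z)[:,:2]
s=S["top"];im=cv2.GaussianBlur(s["img"],(3,3),0).astype(float)
for n,p,z,v in (("top",(506,291),22,136),("side",(387,182),22,170)):
    s=S[n];im=cv2.GaussianBlur(s["img"],(3,3),0).astype(float)
    b,st,c,k=blob(im[...,1]>v,p)
    P,H=metric(s,b,z)
    (e,ax,a)=cv2.fitEllipse(P.astype(np.float32)*1)
    print(n,"lid",k,st,c,"ellipse",e,ax)
for n,p,v in (("top",(246,163),128),("side",(235,285),150)):
    s=S[n];im=cv2.GaussianBlur(s["img"],(3,3),0).astype(float)
    m=(im[...,1]>v)&(2*im[...,1]-im[...,0]-im[...,2]>-1.5 if n=="top" else 2*im[...,1]-im[...,0]-im[...,2]>0.5)
    b,st,c,k=blob(m,p)
    cv2.imwrite(f"pics/m_{n}.png",cv2.resize(b[80:400,100:340]*255,None,fx=2,fy=2))
    P,H=metric(s,b,46)
    print(n,"nest",k,st,c,cv2.minAreaRect(H.astype(np.float32)))
for n,p in (("top",(158,275)),("side",(301,365))):
    s=S[n];im=cv2.GaussianBlur(s["img"],(3,3),0).astype(float)
    b,st,c,k=blob(im.max(2)<52,p)
    print(n,"handle",k,st,c); 
s=S["top"]; hsv=s["img"].astype(int)
print([s["img"][y,x] for x,y in((195,270),(235,260),(175,215))], onplane(s,[(207,231)],60))
```

```text
top lid 5 [494 278  29  29 651] [508.11981567 291.75268817] ellipse (477.2401123046875, -371.5901794433594) (47.56902313232422, 48.47309494018555)
side lid 11 [377 175  22  13 219] [387.76255708 180.97716895] ellipse (474.4617614746094, -370.12335205078125) (49.17530822753906, 51.389190673828125)
top nest 26 [ 214  157   65   64 2062] [246.4442289  189.05237633] ((641.5516967773438, 82.64845275878906), (83.8985595703125, 84.42028045654297), 51.361934661865234)
side nest 0 [     0      0    640    480 274831] [339.6884922  239.96701973] ((620.8895874023438, -623.271728515625), (2878.136474609375, 1997.918701171875), 23.215232849121094)
top handle 13 [151 271  19  12 167] [159.8742515  276.63473054]
side handle 23 [296 356  11  26 235] [301.11914894 368.40851064]
[array([101, 106, 102], dtype=uint8), array([ 99, 103, 100], dtype=uint8), array([77, 79, 78], dtype=uint8)] [[562.21059274 140.87532095  60.        ]]
```

Run:
```python
import cv2,numpy as np
a=cv2.imread("pics/m_top.png");b=cv2.imread("pics/m_side.png")
cv2.imwrite("pics/mm.png",cv2.resize(np.hstack([a,b]),(800,533)))
```

```text
(no output)
```

View pics/mm.png

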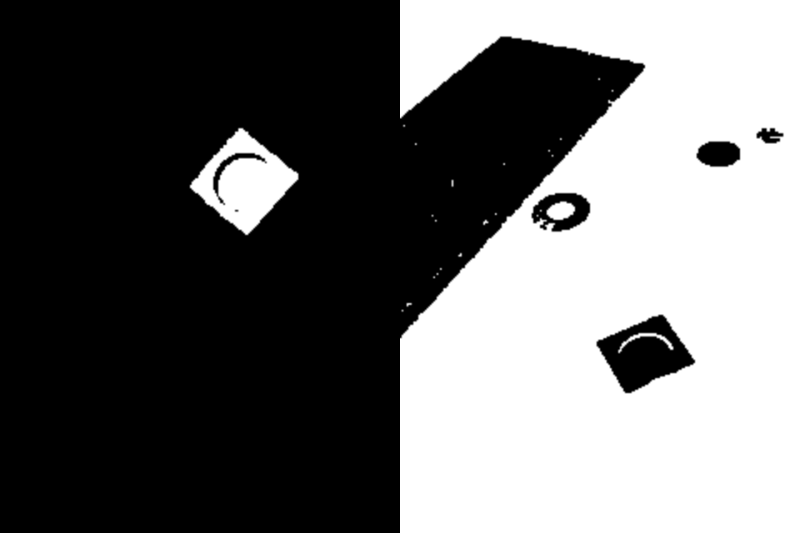

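```bash
cat > meas.py <<'E'
import cv2,numpy as np
from h import *
def blob(m,p):
    n,l,st,c=cv2.connectedComponentsWithStats(m.astype(np.uint8))
    k=l[p[1],p[0]]
    return (l==k).astype(np.uint8),st[k],k
def cont(s,b,z,up=4):
    cs,_=cv2.findContours(b,cv2.RETR_EXTERNAL,cv2.CHAIN_APPROX_NONE)
    c=max(cs,key=cv2.contourArea).reshape(-1,2)
    return onplane(s,(c+.5)/up-.5,z)[:,:2]
def big(s,up=4):
    im=cv2.resize(s["img"],None,fx=up,fy=up,interpolation=cv2.INTER_CUBIC)
    return cv2.GaussianBlur(im,(0,0),3).astype(float)
E
python3 - <<'E'
from meas import *
S={n:dict(np.load(f"{n}0.npz")) for n in("top","side")}
for n,p,v,q,vn in (("top",(506,291),136,(238,170),128),("side",(387,182),160,(232,287),138)):
    s=S[n];im=big(s)
    w=2*im[...,1]-im[...,0]-im[...,2]
    b,st,k=blob(im[...,1]>v,(p[0]*4,p[1]*4))
    P=cont(s,b,22)
    print(n,"lid",k,st,cv2.fitEllipse(P.astype(np.float32)))
    m=(im[...,1]>vn)&(w>(-2.5))
    b,st,k=blob(m,(q[0]*4,q[1]*4))
    P=cont(s,b,46)
    print(n,"nest",k,st,cv2.minAreaRect(P.astype(np.float32)))
    cv2.imwrite(f"pics/n_{n}.png",cv2.resize(b*255,(640,480)))
    # base green
    print(n,"proj handle", proj(s,[[481.3,210.5,46],[481.3,210.5,106],[563.4,145,46]]))
E
```

```text
top lid 5 [ 1972  1107   116   115 10433] ((478.9188232421875, -369.9240417480469), (48.99620819091797, 49.405517578125), 26.86065101623535)
top nest 50 [  852   621   260   259 33419] ((643.6569213867188, 84.43414306640625), (84.73819732666016, 86.52464294433594), 51.25035095214844)
top proj handle [[165.32120643 278.66231664]
 [153.44059032 274.5289553 ]
 [206.61102313 231.86917421]]
side lid 1 [      0     337    2560    1583 1847035] ((646.2904663085938, -83.64251708984375), (893.9658813476562, 1170.4853515625), 66.13182830810547)
side nest 34 [  865  1069   421   265 26773] ((589.6625366210938, 104.54014587402344), (102.82911682128906, 217.25094604492188), 66.09305572509766)
side proj handle [[300.54769272 376.8369099 ]
 [300.26695265 357.50814054]
 [270.23731008 329.0649368 ]]
```

Run:
```python
from meas import *
S={n:dict(np.load(f"{n}0.npz")) for n in("top","side")}
g=S["top"]["img"].astype(int)
print(g[291,485:530,1]); print(g[270:312,508,1])
for n,p,V,q,N in (("top",(506,291),(128,131,134),(238,170),((126,-2.5),(128,-1))),("side",(387,182),(150,160,170),(232,287),((138,3),(138,5),(145,5)))):
    s=S[n];im=big(s)
    w=2*im[...,1]-im[...,0]-im[...,2]
    for v in V:
        m=(im[...,1]>v)&(w>(-4 if n=="top" else 3))
        b,st,k=blob(m,(p[0]*4,p[1]*4))
        P=cont(s,b,22)
        print(n,"lid",k,st,cv2.fitEllipse(P.astype(np.float32)))
    for vn,wt in N:
        b,st,k=blob((im[...,1]>vn)&(w>wt),(q[0]*4,q[1]*4))
        P=cont(s,b,46)
        print(n,"nest",k,st,cv2.minAreaRect(P.astype(np.float32)))
```

```text
[119 107  89  70  63  72 101 132 143 147 145 146 144 145 146 146 144 146
 145 147 146 147 145 144 146 144 148 144 145 145 148 146 144 144 145 145
 141 131 122 119 119 118 119 119 119]
[118 116 118 115 117 122 135 146 144 147 146 145 146 146 146 143 145 143
 147 144 145 144 145 146 144 146 145 144 145 146 146 145 148 145 146 139
 127 115 118 119 118 119]
top lid 96 [ 1970  1104   122   121 11539] ((478.9495849609375, -370.3813781738281), (51.47600555419922, 52.06483840942383), 27.487794876098633)
top lid 30 [ 1971  1105   120   119 11137] ((478.93231201171875, -370.1946105957031), (50.579952239990234, 51.11885452270508), 28.268661499023438)
top lid 4 [ 1972  1106   117   117 10724] ((478.9330139160156, -370.040283203125), (49.635887145996094, 50.13809585571289), 27.828493118286133)
top nest 43 [  851   621   262   259 34216] ((643.9591064453125, 84.40946960449219), (85.44705200195312, 87.38204956054688), 51.249839782714844)
top nest 86 [  852   623   260   257 32794] ((643.4096069335938, 84.16697692871094), (84.14704895019531, 84.93081665039062), 51.11759567260742)
side lid 515 [1506  700   84   51 3257] ((477.2504577636719, -369.53472900390625), (50.00944137573242, 51.03721237182617), 81.49202728271484)
side lid 501 [1506  700   84   50 3151] ((477.3550720214844, -370.1477355957031), (48.828590393066406, 50.57563781738281), 91.37570190429688)
side lid 386 [1506  700   84   48 3041] ((477.45574951171875, -370.7515869140625), (47.674381256103516, 50.0305061340332), 94.49444580078125)
side nest 1150 [  869  1072   237   191 24274] ((641.5079345703125, 83.16868591308594), (84.33763122558594, 85.3235092163086), 51.49564743041992)
side nest 2108 [  871  1074   234   189 23251] ((641.4115600585938, 83.43588256835938), (83.65658569335938, 84.00909423828125), 51.24811935424805)
side nest 0 [      0       0    2560    1920 4811257] ((621.0692138671875, -625.69677734375), (2886.81640625, 2003.5892333984375), 23.223018646240234)
```

```bash
cat >> h.py <<'E'
def tri(s1,p1,s2,p2):
    c1,d1=rays(s1,[p1]);c2,d2=rays(s2,[p2]);A=np.c_[d1[0],-d2[0]]
    k,res,_,_=np.linalg.lstsq(A,c2-c1,rcond=None)
    a=c1+k[0]*d1[0];b=c2+k[1]*d2[0];return (a+b)/2,np.linalg.norm(a-b)
def rel(st,target):
    "world offset to target TCP in tool axes, metres"
    from scipy.spatial.transform import Rotation as R
    Rm=R.from_euler('xyz',st["tcp_rot"],degrees=True).as_matrix()
    return Rm.T@(np.array(target)-st["tool_pos"])/1000
E
python3 - <<'E'
from meas import *
from bench import status
S={n:dict(np.load(f"{n}0.npz")) for n in("top","side")}
print(tri(S["top"],(159.87,276.63),S["side"],(301.12,368.41)))
print("lid dist",onplane(S["top"],[(413,292),(508,292),(538,305)],22))
# nozzle tip: pixel from side crop (243/3+130, 210/3+240)
print(proj(S["side"],[[662,168.6,88]]), proj(S["top"],[[662,168.6,88]]))
st=status.sense(); print(rel(st,[478.2,-370.2,120]),rel(st,[478.2,-370.2,7]))
E
```

```text
(array([480.85221678, 210.59492353,  73.93708094]), np.float64(1.4694414872982275))
lid dist [[ 472.8672538  -208.62679889   22.        ]
 [ 476.71901641 -371.34013131   22.        ]
 [ 455.63857452 -422.81720956   22.        ]]
[[209.64731388 308.73700812]] [[190.80050517 168.53420407]]
[ 0.38402861 -0.13242514  0.11083827] [ 0.38401614 -0.13229259  0.22383819]
```

Handle triangulation agrees with the nest-derived prediction to about 2 mm, and the predicted nozzle pixel matches too. I'll move above the lid.

```bash
python3 -m crank '{"slide":[[0.028,-0.01,0],[0.028,-0.01,0],[0.028,-0.01,0],[0.028,-0.01,0],[0.028,-0.01,0],[0.028,-0.01,0],[0.028,-0.01,0],[0.028,-0.01,0]],"twist":[0,0,0,0,0,0,0,0]}' 0.15 20
python3 -m crank '{"slide":[[0.028,-0.01,0.012],[0.028,-0.01,0.012],[0.028,-0.01,0.012],[0.028,-0.01,0.012],[0.028,-0.01,0.012],[0.02,-0.0024,0.015],[0,0,0.015],[0,0,0]],"twist":[0,0,0,0,0,0,0,0]}'
python3 - <<'E'
from h import *
from bench import status,viewer
st=status.sense(); print(st["time"],st["tool_pos"],st["tcp_rot"],st["finger_gap"]); print(rel(st,[478.2,-370.2,7]))
s=viewer.snapshot("side"); cv2.imwrite("pics/s1.png",s["img"][100:300,240:520,::-1].repeat(2,0).repeat(2,1))
E
```

```text
time: 1.0
tool_pos: [334.7, -456.4, 231.1]
tcp_rot: [-180.0, 0.0, 12.8]
ft_force: [-0.3, -0.4, 0.5]
finger_gap: 72.4
time: 1.8
tool_pos: [476.7, -369.3, 138.0]
tcp_rot: [-179.8, 0.2, 12.9]
ft_force: [-0.8, 0.5, 0.2]
finger_gap: 72.7
1.8 [ 476.71911837 -369.30875869  138.00188515] [-179.75908924    0.19104648   12.88013622] 72.71903668430981
[0.00168176 0.00174971 0.13099081]
```

View pics/s1.png

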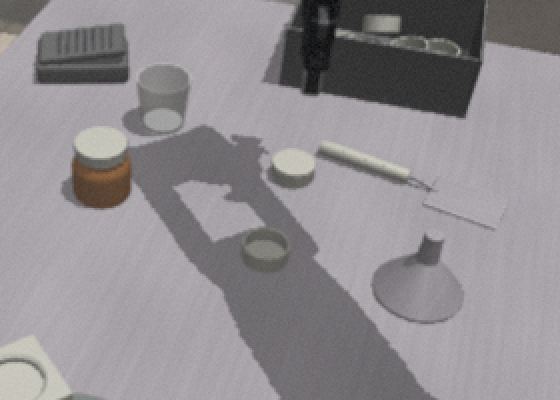

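The crop shows the gripper, with its tip at about full-image (396,145), standing over the lid at (387,184), and the spare lid is untouched. Now I'll descend.

```bash
python3 -m crank '{"slide":[[0.0015,0.0015,0.02],[0,0,0.025],[0,0,0.025],[0,0,0.02],[0,0,0.015],[0,0,0.01],[0,0,0],[0,0,0]],"twist":[0,0,0,0,0,0,0,0]}'
python3 - <<'E'
from h import *
from bench import status,viewer
st=status.sense(); print(rel(st,[478.2,-370.2,7]))
for n,(x,y,w,h) in (("side",(330,120,130,100)),("top",(440,240,130,100))):
    s=viewer.snapshot(n); cv2.imwrite(f"pics/{n}2.png",cv2.resize(s["img"][y:y+h,x:x+w,::-1],None,fx=6,fy=6))
E
```

```text
time: 2.65
tool_pos: [480.3, -372.5, 27.2]
tcp_rot: [180.0, -0.0, 12.8]
ft_force: [-0.4, 0.2, 0.2]
finger_gap: 72.8
[-0.00155521 -0.00268779  0.02020785]
```

View pics/side2.png

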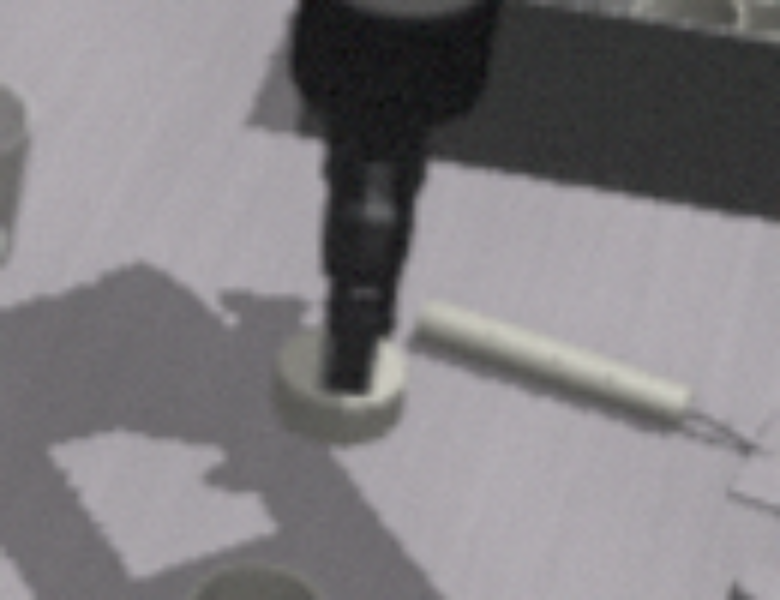

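View pics/top2.png

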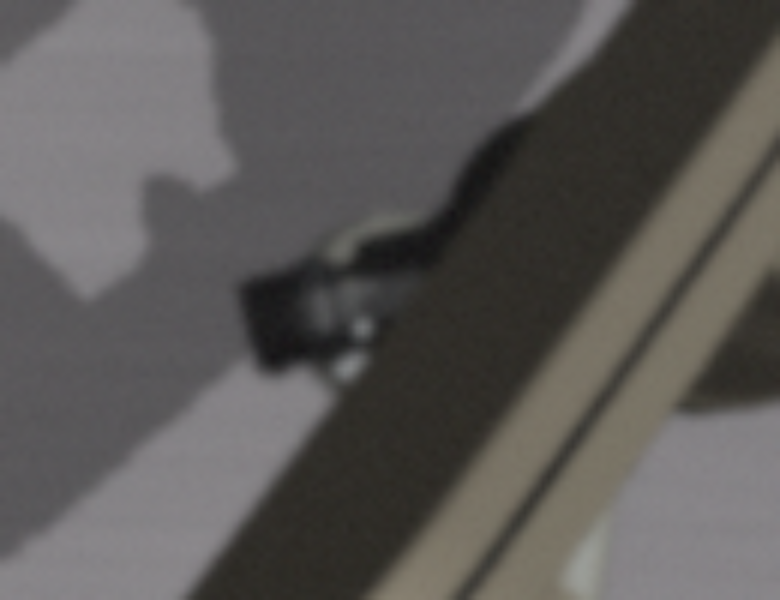

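The side picture shows the near finger in front of the lid at about (388,182). In the top view the lid shows on both sides of the fingers. I'll correct by 2–3 mm, go down, and close.

```bash
python3 -m crank '{"slide":[[-0.0015,-0.0025,0.01],[0,0,0.01],[0,0,0],[0,0,0],[0,0,0]],"twist":[0,0,0,0,0]}'
python3 -m crank '{"slide":[[0,0,0],[0,0,0],[0,0,0],[0,0,0],[0,0,0],[0,0,0],[0,0,0],[0,0,0]],"twist":[0,0,0,0,0,0,0,0]}' 1 25
python3 -m crank '{"slide":[[0,0,-0.02],[0,0,-0.03],[0,0,-0.03],[0,0,-0.03],[0,0,0],[0,0,0]],"twist":[0,0,0,0,0,0]}'
python3 - <<'E'
from h import *
from bench import status,viewer
st=status.sense(); print(st["tool_pos"],st["time"],st["tcp_rot"])
for n,(x,y,w,h) in (("side",(330,80,130,100)),):
    s=viewer.snapshot(n); cv2.imwrite(f"pics/{n}3.png",cv2.resize(s["img"][y:y+h,x:x+w,::-1],None,fx=6,fy=6))
E
```

```text
time: 3.25
tool_pos: [478.1, -369.8, 6.3]
tcp_rot: [180.0, -0.0, 12.8]
ft_force: [-1.1, 0.9, -0.0]
finger_gap: 72.5
time: 4.05
tool_pos: [478.4, -370.1, 7.0]
tcp_rot: [180.0, -0.0, 12.8]
ft_force: [-0.7, 1.7, 6.2]
finger_gap: 53.1
time: 4.65
tool_pos: [478.5, -370.2, 117.1]
tcp_rot: [179.9, -0.1, 12.8]
ft_force: [0.2, -0.4, -0.8]
finger_gap: 53.2
[ 478.50209498 -370.17586607  117.07882892] 4.65 [ 1.79907697e+02 -6.55594084e-02  1.28235186e+01]
```

View pics/side3.png

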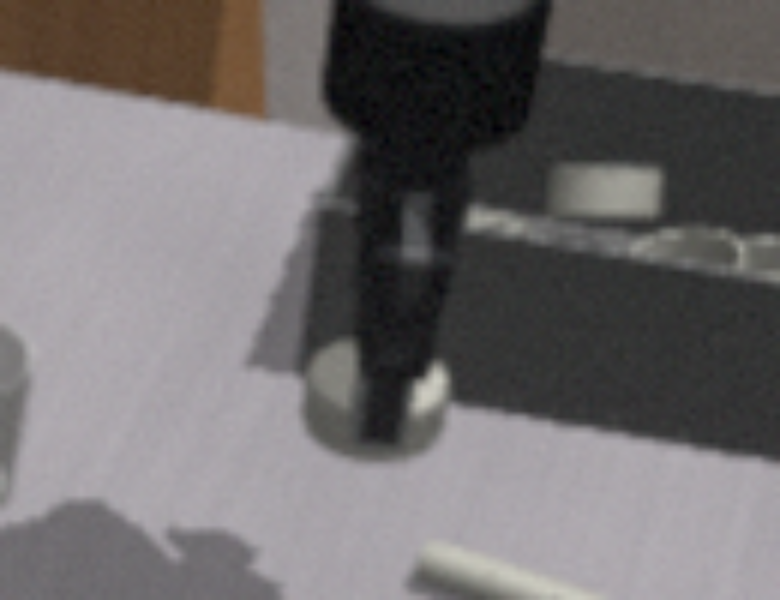

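The fingers closed at a 53.1 mm gap, matching the 54 mm lid, and the picture shows the lid held level under the fingers at about (393,147). Next I'll carry it to the nest.

```bash
python3 -m crank '{"slide":[[0.01,-0.015,-0.01],[0.016,-0.025,-0.01],[0.016,-0.025,0],[0.016,-0.025,0],[0.016,-0.025,0],[0.016,-0.025,0],[0.016,-0.025,0],[0.016,-0.025,0]],"twist":[0,0,0,0,0,0,0,0]}'
python3 -m crank '{"slide":[[0.016,-0.025,0],[0.016,-0.025,0],[0.016,-0.025,0],[0.016,-0.025,0],[0.016,-0.025,0],[0.016,-0.025,0],[0.016,-0.025,0],[0.01,-0.015,0]],"twist":[0,0,0,0,0,0,0,0]}'
python3 -m crank '{"slide":[[0.01,-0.015,0],[0,0,0],[0,0,0],[0,0,0]],"twist":[0,0,0,0]}'
python3 - <<'E'
from h import *
from bench import status
st=status.sense(); print(rel(st,[642.4,83.8,90]))
E
```

```text
time: 5.5
tool_pos: [554.3, -154.9, 135.1]
tcp_rot: [-179.9, 0.1, 12.8]
ft_force: [0.1, -0.0, -1.7]
finger_gap: 53.0
time: 6.3
tool_pos: [630.9, 57.9, 135.1]
tcp_rot: [-179.9, 0.1, 12.9]
ft_force: [-0.4, -1.0, -0.7]
finger_gap: 53.0
time: 6.7
tool_pos: [637.7, 70.9, 136.1]
tcp_rot: [180.0, 0.0, 12.8]
ft_force: [-0.7, -0.8, -0.1]
finger_gap: 53.0
[ 0.00743676 -0.01158707  0.04606747]
```

```bash
python3 -m crank '{"slide":[[0.0075,-0.0115,0.02],[0,0,0.02],[0,0,0.006],[0,0,0],[0,0,0],[0,0,0]],"twist":[0,0,0,0,0,0]}'
python3 - <<'E'
from h import *
from bench import status,viewer
st=status.sense(); print(rel(st,[642.4,83.8,44]),st["tool_pos"])
for n,(x,y,w,h) in (("side",(180,210,130,100)),("top",(180,130,130,100))):
    s=viewer.snapshot(n); np.savez(f"{n}4.npz",**s); cv2.imwrite(f"pics/{n}4.png",cv2.resize(s["img"][y:y+h,x:x+w,::-1],None,fx=6,fy=6))
E
```

```text
time: 7.3
tool_pos: [643.7, 84.3, 91.9]
tcp_rot: [180.0, -0.1, 12.8]
ft_force: [-0.5, -0.4, -0.5]
finger_gap: 53.1
[-0.00149203  0.00016664  0.04789666] [643.70980877  84.28887176  91.89978344]
```

View pics/side4.png

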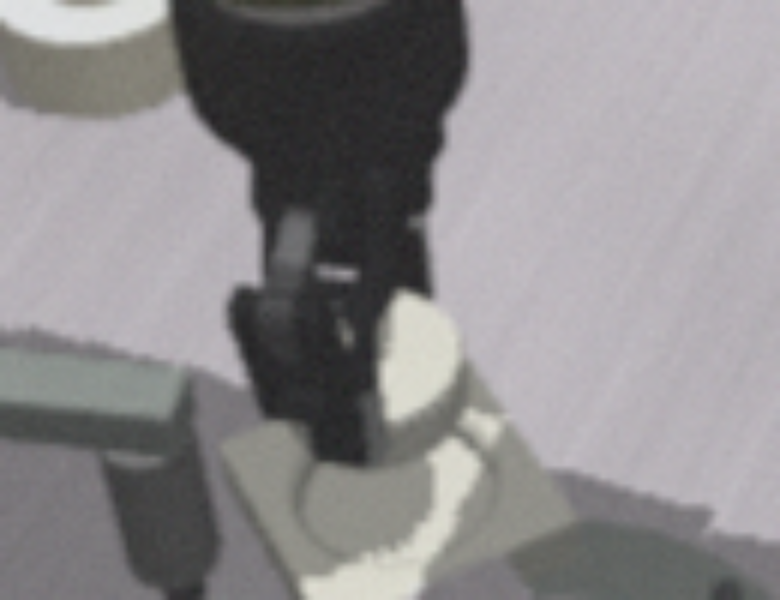

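View pics/top4.png

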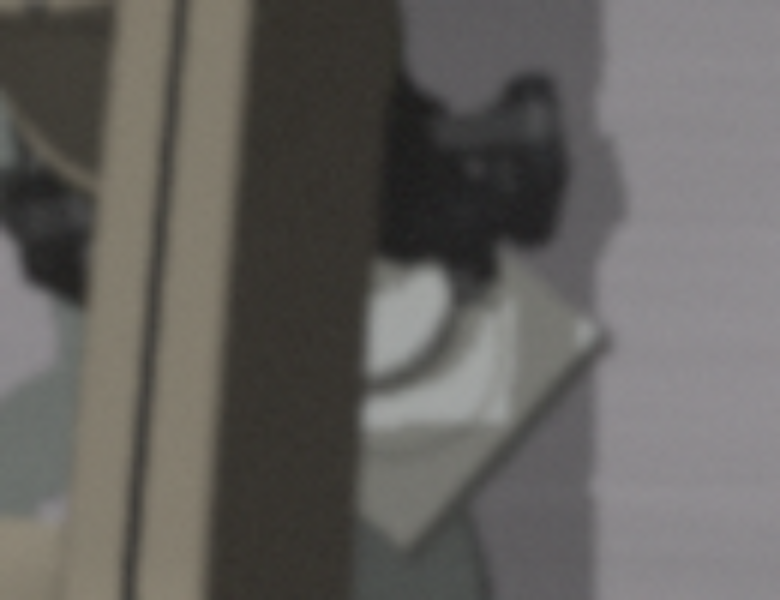

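The side view shows the lid in the fingers above and slightly left of the pocket. The top disc's right edge is at about (257,266), and the pocket ring is centred near (246,293). I'll check the lid edge against the TCP.

Run:
```python
from meas import *
s=dict(np.load("side4.npz")); a=np.linspace(0,2*np.pi,361)
for z in (104,107,110):
    C=np.c_[643.7+27*np.cos(a),84.3+27*np.sin(a),0*a+z]; p=proj(s,C); i=p[:,0].argmax(); print("exp right",z,p[i],"exp top",p[p[:,1].argmin()],"bottom",p[p[:,1].argmax()])
im=big(s); w=2*im[...,1]-im[...,0]-im[...,2]
b,st,k=blob((im[...,1]>165)&(w>3),(250*4,268*4)); print(k,st/4)
ys,xs=np.where(b); i=xs.argmax(); print("seen right",xs[i]/4,ys[i]/4,"top",xs[ys.argmin()]/4,ys.min()/4)
# bottom circle
C=np.c_[643.7+27*np.cos(a),84.3+27*np.sin(a),0*a+85]; p=proj(s,C); print("bottom circle max v",p[p[:,1].argmax()],"right",p[p[:,0].argmax()])
print("pocket ctr",proj(s,[[642.4,83.8,46]]))
```

```text
exp right 104 [256.22594343 269.26220421] exp top [242.41232169 258.86726277] bottom [239.43535508 281.88151135]
exp right 107 [256.09526351 268.15308417] exp top [242.24816104 257.75389024] bottom [239.25482981 280.77749583]
exp right 110 [255.96388758 267.0379929 ] exp top [242.08314488 256.6346527 ] bottom [239.0733159 279.667373 ]
579 [243.5  259.25  13.5   21.   786.25]
seen right 256.75 269.5 top 247.0 259.25
bottom circle max v [240.55623129 288.73495569] right [257.03776821 276.15098393]
pocket ctr [[244.86115996 290.43725385]]
```

The lid's edge agrees with the TCP to about 1 mm. Lowering now.

```bash
python3 -m crank '{"slide":[[-0.0015,0,0.01],[0,0,0.01],[0,0,0.01],[0,0,0.004],[0,0,0],[0,0,0],[0,0,0],[0,0,0]],"twist":[0,0,0,0,0,0,0,0]}'
python3 - <<'E'
from h import *
from bench import status
st=status.sense(); print(rel(st,[642.4,83.8,44]),st["tool_pos"])
E
```

```text
time: 8.2
tool_pos: [641.8, 84.3, 56.9]
tcp_rot: [180.0, -0.1, 12.8]
ft_force: [-0.3, -0.1, -0.5]
finger_gap: 53.3
[0.00046519 0.00066019 0.01294704] [641.78600418  84.33973576  56.94641697]
```

```bash
python3 -m crank '{"slide":[[0.0005,0.0005,0.003],[0,0,0.003],[0,0,0.002],[0,0,0.002],[0,0,0.001],[0,0,0],[0,0,0],[0,0,0]],"twist":[0,0,0,0,0,0,0,0]}'
python3 - <<'E'
from h import *
from bench import status,viewer
st=status.sense(); print(rel(st,[642.4,83.8,44]),st["tool_pos"],st["ft_force"],st["wrist_torque"])
for n,(x,y,w,h) in (("side",(180,230,130,100)),):
    s=viewer.snapshot(n); np.savez(f"{n}5.npz",**s); cv2.imwrite(f"pics/{n}5.png",cv2.resize(s["img"][y:y+h,x:x+w,::-1],None,fx=6,fy=6))
E
```

```text
time: 9.0
tool_pos: [642.0, 84.0, 45.5]
tcp_rot: [180.0, -0.0, 12.8]
ft_force: [1.0, 0.5, -0.4]
finger_gap: 53.2
[0.00033801 0.00024663 0.00146198] [642.01529748  83.96541474  45.46188612] [ 0.9596061   0.51105058 -0.3878312 ] [-0.01730205  0.01859149 -0.01396197]
```

View pics/side5.png

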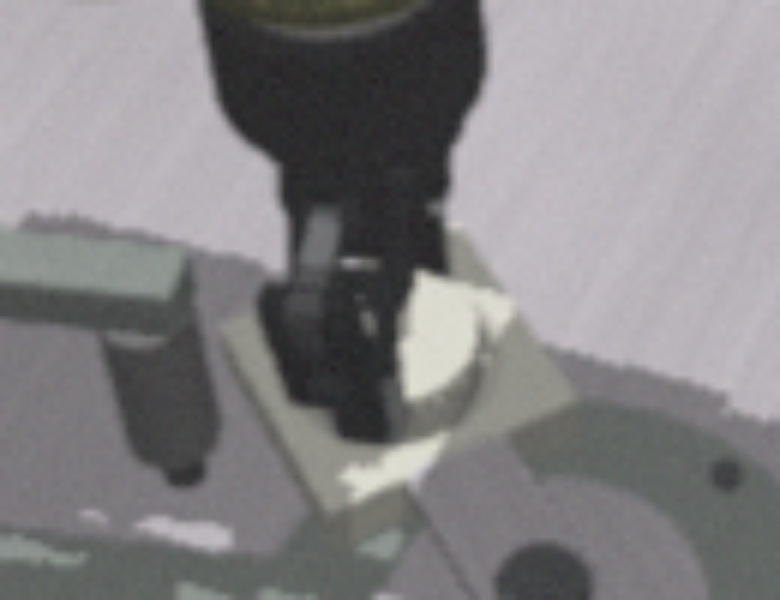

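The lid is inside the pocket, with its bottom about 1.5 mm above the floor and no rim contact. I'll lower it the rest of the way, release, and rise.

```bash
python3 -m crank '{"slide":[[0,0,0.0012],[0,0,0],[0,0,0],[0,0,0]],"twist":[0,0,0,0]}'
python3 -m crank '{"slide":[[0,0,0],[0,0,0],[0,0,0],[0,0,0],[0,0,0],[0,0,0]],"twist":[0,0,0,0,0,0]}' 0.15
python3 -m crank '{"slide":[[0,0,-0.01],[0,0,-0.02],[0,0,-0.03],[0,0,-0.04],[0,0,-0.04],[0,0,-0.02],[0,0,0],[0,0,0]],"twist":[0,0,0,0,0,0,0,0]}'
python3 - <<'E'
from h import *
from bench import status,viewer
for n,(x,y,w,h) in (("side",(130,230,200,160)),("top",(140,80,160,160))):
    s=viewer.snapshot(n); np.savez(f"{n}6.npz",**s); cv2.imwrite(f"pics/{n}6.png",cv2.resize(s["img"][y:y+h,x:x+w,::-1],None,fx=3.7,fy=3.7))
E
```

```text
time: 9.45
tool_pos: [641.9, 83.9, 44.1]
tcp_rot: [-180.0, -0.0, 12.8]
ft_force: [-0.3, 0.6, -0.2]
finger_gap: 53.1
time: 10.05
tool_pos: [641.9, 83.9, 44.1]
tcp_rot: [-180.0, -0.0, 12.8]
ft_force: [-0.2, 0.5, -0.3]
finger_gap: 72.4
time: 10.85
tool_pos: [642.2, 84.0, 204.8]
tcp_rot: [180.0, -0.1, 12.8]
ft_force: [-0.4, 0.0, -0.3]
finger_gap: 72.7
```

View pics/side6.png

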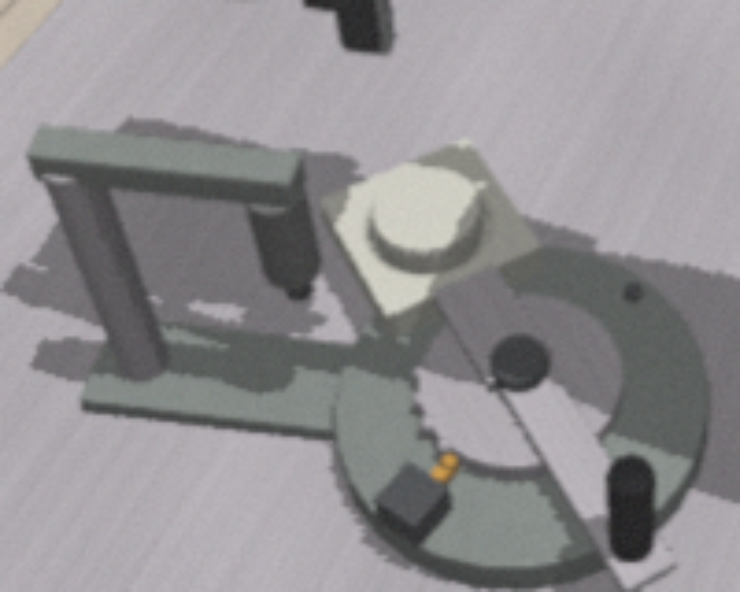

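View pics/top6.png

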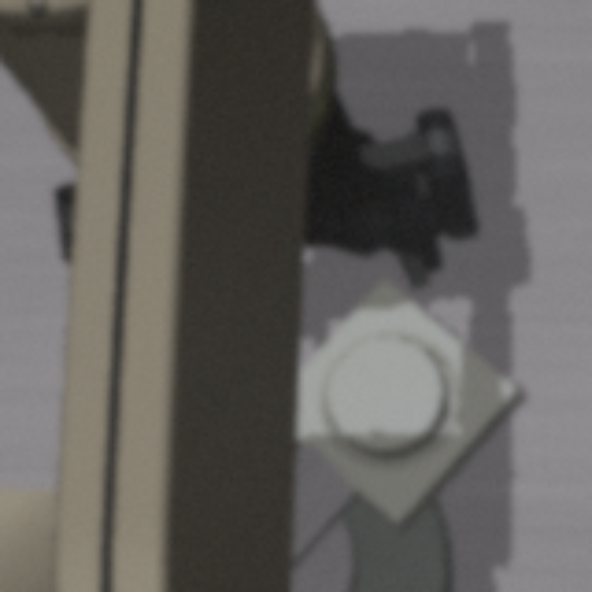

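The lid sits level in the pocket with an even ring around it, centred at about side (245,289), and the lever is still at rest. Next I'll move over the handle and turn the jaws towards the pull direction.

```bash
python3 -m crank '{"slide":[[-0.016,-0.02,0],[-0.016,-0.02,0],[-0.016,-0.02,0],[-0.016,-0.02,0],[-0.016,-0.02,0],[-0.016,-0.02,0],[-0.016,-0.02,0],[-0.016,-0.02,0]],"twist":[0,0,0,0,0,0,0,0]}'
python3 -m crank '{"slide":[[0,0,0],[0,0,0],[0,0,0],[0,0,0],[0,0,0.02],[0,0,0.02],[0,0,0],[0,0,0]],"twist":[0.12,0.12,0.12,0.09,0,0,0,0]}'
python3 - <<'E'
from meas import *
from bench import status,viewer
st=status.sense(); print(st["tcp_rot"],st["tool_pos"],rel(st,[481.6,211,62]))
s=viewer.snapshot("side"); cv2.imwrite("pics/side7.png",cv2.resize(s["img"][210:400,180:380,::-1],None,fx=3,fy=3))
im=big(s); P=cv2.resize(s["img"],None,fx=1,fy=1)
E
```

```text
time: 11.75
tool_pos: [479.6, 211.7, 202.0]
tcp_rot: [180.0, 0.2, 12.8]
ft_force: [0.1, -0.1, 0.7]
finger_gap: 72.7
time: 12.55
tool_pos: [480.5, 211.2, 162.8]
tcp_rot: [179.9, 0.2, -13.0]
ft_force: [0.4, -0.4, 0.7]
finger_gap: 72.8
[ 1.79901512e+02  1.62863515e-01 -1.29602498e+01] [480.4829438  211.18689687 162.80530023] [ 0.00141705 -0.00024166  0.10080141]
```

View pics/side7.png

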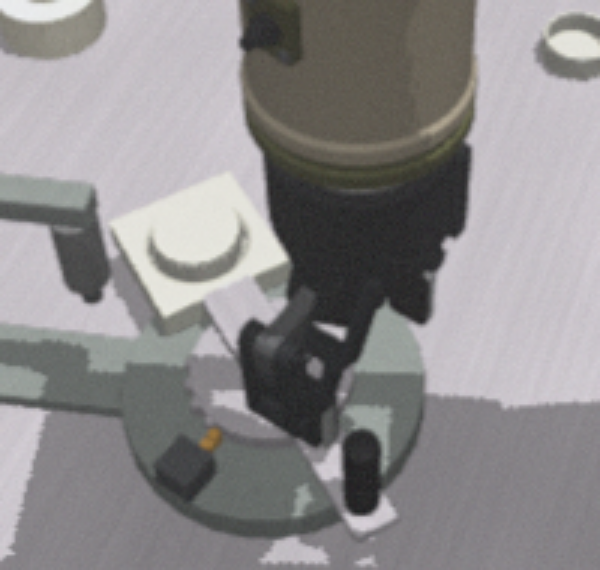

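The lid (side 245,289) is clearly seated in the nest, the gripper is above and behind the handle at (300,365), and there is free space around it. I'll descend and pinch the handle.

```bash
python3 -m crank '{"slide":[[0.001,0,0.02],[0,0,0.02],[0,0,0.02],[0,0,0.02],[0,0,0.015],[0,0,0.005],[0,0,0],[0,0,0]],"twist":[0,0,0,0,0,0,0,0]}'
python3 - <<'E'
from meas import *
from bench import status,viewer
st=status.sense(); print(st["tool_pos"],rel(st,[481.6,211,62]))
s=viewer.snapshot("side"); cv2.imwrite("pics/side8.png",cv2.resize(s["img"][240:400,180:380,::-1],None,fx=4,fy=3.75))
E
```

```text
time: 13.4
tool_pos: [483.3, 211.6, 65.2]
tcp_rot: [-180.0, -0.1, -13.0]
ft_force: [0.5, -0.1, 0.2]
finger_gap: 72.7
[483.3416284  211.59540967  65.21527994] [-0.00156789  0.00097337  0.00321249]
```

View pics/side8.png

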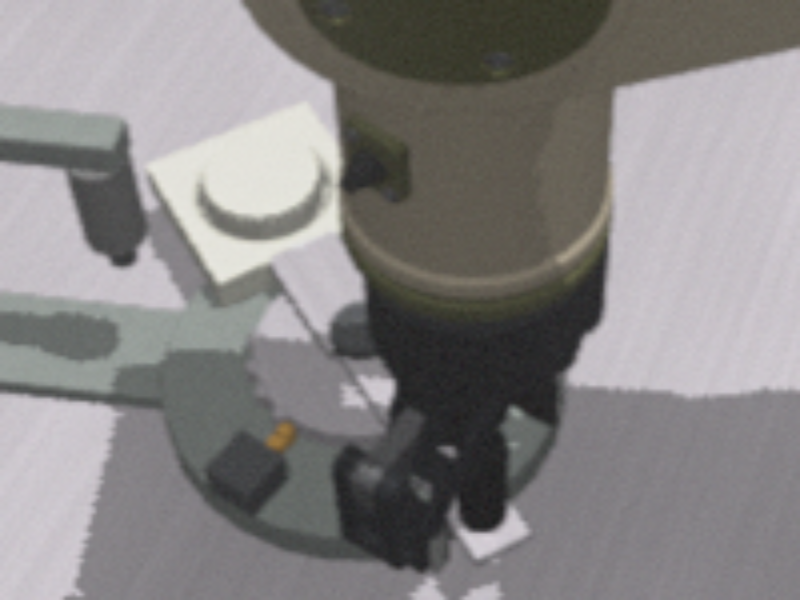

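```bash
python3 -m crank '{"slide":[[-0.0015,0.001,0.003],[0,0,0],[0,0,0]],"twist":[0,0,0]}'
python3 -m crank '{"slide":[[0,0,0],[0,0,0],[0,0,0],[0,0,0],[0,0,0],[0,0,0],[0,0,0],[0,0,0]],"twist":[0,0,0,0,0,0,0,0]}' 1 60
python3 - <<'E'
from meas import *
from bench import status,viewer
st=status.sense(); print(st["tool_pos"],st["ft_force"],st["finger_gap"])
pv=np.array([564.4,146.4])
d=st["tool_pos"][:2]-pv; print("radius",np.hypot(*d),"ang",np.degrees(np.arctan2(d[1],d[0])))
E
```

```text
time: 13.75
tool_pos: [480.9, 210.7, 61.3]
tcp_rot: [-180.0, -0.0, -13.0]
ft_force: [0.0, 1.0, -0.0]
finger_gap: 72.6
time: 14.55
tool_pos: [481.3, 211.8, 61.4]
tcp_rot: [-179.9, -0.0, -13.0]
ft_force: [1.4, 5.0, -1.8]
finger_gap: 18.4
[481.25730386 211.76575251  61.39468882] [ 1.39201536  4.99909397 -1.79444428] 18.412743045067252
radius 105.76100189717019 ang 141.82601153718906
```

Run:
```python
import numpy as np
a0=np.radians(141.3); yaw=np.radians(-13); X=np.array([np.cos(yaw),np.sin(yaw)]);Y=np.array([np.sin(yaw),-np.cos(yaw)])
th=np.arange(0,0.91,0.05); P=105*np.c_[np.cos(a0+th),np.sin(a0+th)]
for i,d in enumerate(np.diff(P,axis=0)): print(round(th[i+1],2),round(d@X/1000,4),round(d@Y/1000,4))
print(P[-1]+[564.4,146.4])
```

```text
0.05 -0.0022 0.0048
0.1 -0.0019 0.0049
0.15 -0.0017 0.005
0.2 -0.0014 0.0051
0.25 -0.0012 0.0051
0.3 -0.0009 0.0052
0.35 -0.0006 0.0052
0.4 -0.0004 0.0052
0.45 -0.0001 0.0052
0.5 0.0001 0.0052
0.55 0.0004 0.0052
0.6 0.0007 0.0052
0.65 0.0009 0.0052
0.7 0.0012 0.0051
0.75 0.0014 0.0051
0.8 0.0017 0.005
0.85 0.0019 0.0049
0.9 0.0022 0.0048
[462.03626456 123.0191175 ]
```

```bash
python3 -m crank '{"slide":[[-0.0011,0.0024,0],[-0.0011,0.0024,0],[-0.0019,0.0049,0],[-0.0017,0.005,0],[-0.0014,0.0051,0],[-0.0012,0.0051,0],[-0.0009,0.0052,0],[0,0,0]],"twist":[0,0,0,0,0,0,0,0]}'
python3 - <<'E'
from meas import *
from bench import status,viewer
st=status.sense(); print(st["tool_pos"],st["ft_force"],st["finger_gap"])
d=st["tool_pos"][:2]-np.array([564.4,146.4]); print("radius",np.hypot(*d),"lever",np.arctan2(d[1],d[0])%(2*np.pi)-np.radians(141.3))
s=viewer.snapshot("side"); cv2.imwrite("pics/side9.png",cv2.resize(s["img"][240:400,130:330,::-1],None,fx=4,fy=3.75))
E
```

```text
time: 15.35
tool_pos: [463.5, 186.3, 61.3]
tcp_rot: [-179.8, 0.2, -12.9]
ft_force: [-7.4, 16.6, 4.2]
finger_gap: 18.5
[463.48365918 186.33117314  61.33152014] [-7.35562527 16.59939978  4.22477806] 18.521889452042643
radius 108.52928836079342 lever 0.298660618664524
```

View pics/side9.png

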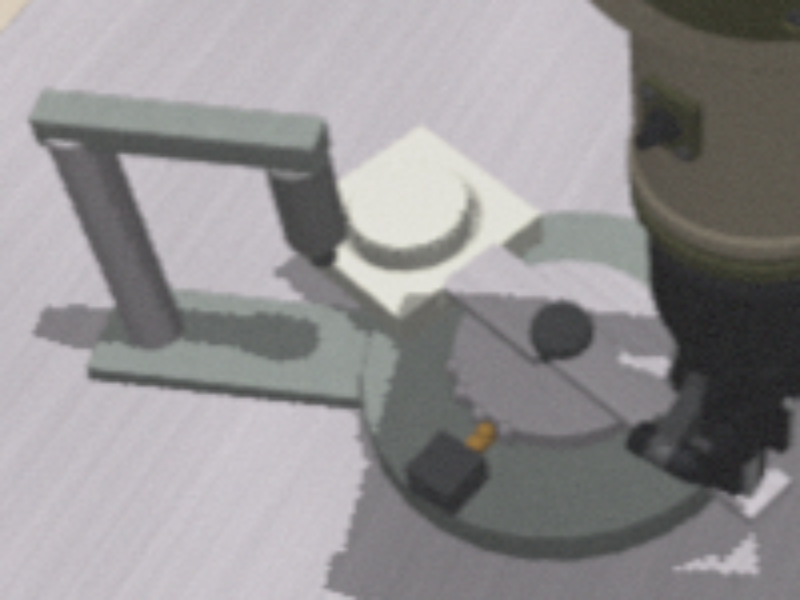

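One click: the lid is still seated, the nest edge is approaching the nozzle, and the lever is at about 0.3. I'll let it settle and re-read the force.

```bash
python3 -m crank '{"slide":[[0,0,0],[0,0,0]],"twist":[0,0]}'
cat > lev.py <<'E'
from meas import *
from bench import status,viewer
st=status.sense(); print(st["tool_pos"],st["ft_force"],st["wrist_torque"],st["finger_gap"])
d=st["tool_pos"][:2]-np.array([564.4,146.4]); print("radius",np.hypot(*d),"lever",np.arctan2(d[1],d[0])%(2*np.pi)-np.radians(141.3))
a=np.arctan2(d[1],d[0]);f=st["ft_force"];print("radial out",f[0]*np.cos(a)+f[1]*np.sin(a),"against pull",-(-f[0]*np.sin(a)+f[1]*np.cos(a)))
E
python3 lev.py
python3 - <<'E'
from meas import *
from bench import viewer
for n,q in(("side",(228,306)),):
    s=viewer.snapshot(n);im=big(s);w=2*im[...,1]-im[...,0]-im[...,2]
    b,st,k=blob((im[...,1]>140)&(w>4),(q[0]*4,q[1]*4));P=cont(s,b,46);print(k,st/4,cv2.minAreaRect(P.astype(np.float32)))
E
```

```text
time: 15.6
tool_pos: [463.6, 186.6, 61.3]
tcp_rot: [-179.8, 0.2, -12.9]
ft_force: [-8.1, 16.2, 4.5]
finger_gap: 18.5
[463.60833993 186.55440253  61.33852637] [-8.09548695 16.17191117  4.5345783 ] [2.23062715 1.28432379 0.40774935] 18.545270876390813
radius 108.49578232672133 lever 0.29632463256894814
radial out 13.505879844912364 against pull 12.027419900434673
1342 [ 213.75  274.75   77.75   49.75 6442.25] ((621.1153564453125, 113.12439727783203), (99.09725952148438, 156.05494689941406), 81.85619354248047)
```

A steady outward radial force of 13 N means my pivot or handle estimate is off. I'll check the pivot independently with the hub knob, and the nest's present angle.

Run:
```python
from meas import *
from bench import viewer
S={n:dict(np.load(f"{n}0.npz")) for n in("top","side")}
C={}
for n,p in (("top",(206,231)),("side",(270,327))):
    im=big(S[n]); b,st,k=blob(im.max(2)<85,(p[0]*4,p[1]*4)); M=cv2.moments(b,True); C[n]=((M["m10"]/M["m00"]+.5)/4-.5,(M["m01"]/M["m00"]+.5)/4-.5); print(n,k,st/4,C[n])
print(tri(S["top"],C["top"],S["side"],C["side"]))
s=viewer.snapshot("side"); np.savez("side10.npz",**s); t=viewer.snapshot("top"); np.savez("top10.npz",**t)
cv2.imwrite("pics/top10.png",cv2.resize(t["img"][80:300,120:320,::-1],None,fx=2.7,fy=2.7))
im=big(s);w=2*im[...,1]-im[...,0]-im[...,2]
for vt in (3,5,6,7,8):
    b,st,k=blob((im[...,1]>138)&(w>vt),(228*4,318*4));P=cont(s,b,46);print(k,st/4,cv2.minAreaRect(P.astype(np.float32)))
cv2.imwrite("pics/mask10.png",cv2.resize(b*255,(640,480)))
```

```text
top 23 [198.75 224.25  15.25  15.   727.5 ] (206.05077319587627, 231.20498281786942)
side 0 [0.00000000e+00 0.00000000e+00 6.40000000e+02 4.80000000e+02
 1.08556475e+06] (294.9866591617405, 243.55735180121684)
(array([530.707554  ,  99.91907712, 227.38335235]), np.float64(2.495626201444749))
438 [ 213.75  274.25   77.75   50.25 6662.75] ((621.1624755859375, 112.6738510131836), (100.13873291015625, 156.49488830566406), 81.3674545288086)
2419 [ 213.75  275.     77.75   49.5  6136.5 ] ((621.2279052734375, 113.30973052978516), (98.6667251586914, 155.78219604492188), 82.00130462646484)
1782 [ 213.75  278.     77.75   46.5  4668.  ] ((625.410400390625, 93.36155700683594), (138.22686767578125, 104.772705078125), 31.34950065612793)
916 [ 214.25  284.25   49.75   40.   1844.5 ] ((655.0444946289062, 108.70613098144531), (83.53443908691406, 83.4796142578125), 67.01781463623047)
0 [0.000000e+00 0.000000e+00 6.400000e+02 4.800000e+02 1.160991e+06] ((621.0692138671875, -625.69677734375), (2886.81640625, 2003.5892333984375), 23.223018646240234)
```

View pics/top10.png

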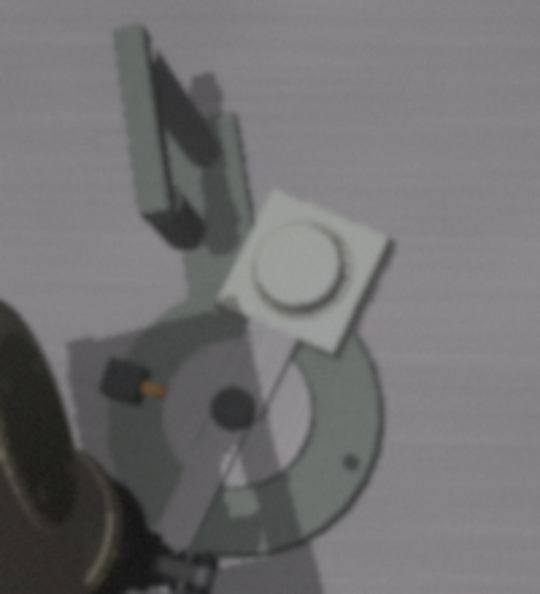

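The top view shows the nest and lid clear at about (231,178). The nest centre and angle put the pivot near (564,147) and the lever near 0.28–0.30, so the geometry is good and the side load is only a small command bias. I'll continue the arc with a slight outward relief.

```bash
python3 -m crank '{"slide":[[-0.001,0.004,0],[-0.001,0.005,0],[-0.0005,0.0052,0],[-0.0003,0.0052,0],[0,0.0052,0],[0.0005,0.0052,0],[0,0.0015,0],[0,0,0]],"twist":[0,0,0,0,0,0,0,0]}'
python3 -m crank '{"slide":[[0,0,0]],"twist":[0]}'
python3 lev.py
python3 - <<'E'
from meas import *
from bench import viewer
t=viewer.snapshot("top"); np.savez("top11.npz",**t)
cv2.imwrite("pics/top11.png",cv2.resize(t["img"][80:300,120:320,::-1],None,fx=2.7,fy=2.7))
for f in ("top10.npz","top11.npz"):
    s=dict(np.load(f)); im=big(s);w=2*im[...,1]-im[...,0]-im[...,2]
    for v,wt in ((126,-2.5),(128,-1),(126,-1)):
        for q in ((250,195),(218,180)):
            b,st,k=blob((im[...,1]>v)&(w>wt),(q[0]*4,q[1]*4))
            if k and st[4]<60000: P=cont(s,b,46);print(f,k,st/4,cv2.minAreaRect(P.astype(np.float32)))
E
```

```text
time: 16.55
tool_pos: [454.3, 155.1, 61.2]
tcp_rot: [-179.9, 0.2, -12.9]
ft_force: [-8.7, 9.1, 6.9]
finger_gap: 18.4
time: 16.65
tool_pos: [454.3, 155.1, 61.2]
tcp_rot: [-179.9, 0.2, -12.9]
ft_force: [-9.0, 8.4, 7.5]
finger_gap: 18.6
[454.31221402 155.08277992  61.21918764] [-9.01907362  8.38143645  7.5361688 ] [ 1.17872702  1.46688235 -0.17569021] 18.60886006975287
radius 110.42966670769715 lever 0.5967339387022714
radial out 9.65016056675045 against pull 7.646343376710299
top10.npz 66 [ 201.25  149.     63.5    61.   8273.5 ] ((657.9343872070312, 108.74162292480469), (87.46650695800781, 88.40616607666016), 67.68197631835938)
top10.npz 66 [ 201.25  149.     63.5    61.   8273.5 ] ((657.9343872070312, 108.74162292480469), (87.46650695800781, 88.40616607666016), 67.68197631835938)
top10.npz 64 [ 201.5   149.75   62.5    60.25 7959.  ] ((657.78125, 108.53375244140625), (85.13946533203125, 86.35903930664062), 67.63700866699219)
top10.npz 64 [ 201.5   149.75   62.5    60.25 7959.  ] ((657.78125, 108.53375244140625), (85.13946533203125, 86.35903930664062), 67.63700866699219)
top10.npz 66 [ 201.25  149.75   62.75   60.25 8065.  ] ((657.7775268554688, 108.44306945800781), (85.24092102050781, 86.37342834472656), 67.7320556640625)
top10.npz 66 [ 201.25  149.75   62.75   60.25 8065.  ] ((657.7775268554688, 108.44306945800781), (85.24092102050781, 86.37342834472656), 67.7320556640625)
top11.npz 60 [ 187.25  151.     55.25   49.75 7224.25] ((664.04345703125, 139.22030639648438), (85.9967269897461, 90.36652374267578), 84.66262817382812)
top11.npz 55 [ 187.75  151.5    54.25   49.   6951.5 ] ((664.2490844726562, 139.0386962890625), (84.84027099609375, 87.17784118652344), 85.10277557373047)
top11.npz 71 [ 187.5   151.5    54.75   49.25 7092.  ] ((664.2638549804688, 139.10829162597656), (85.46880340576172, 87.28120422363281), 84.92798614501953)
```

View pics/top11.png

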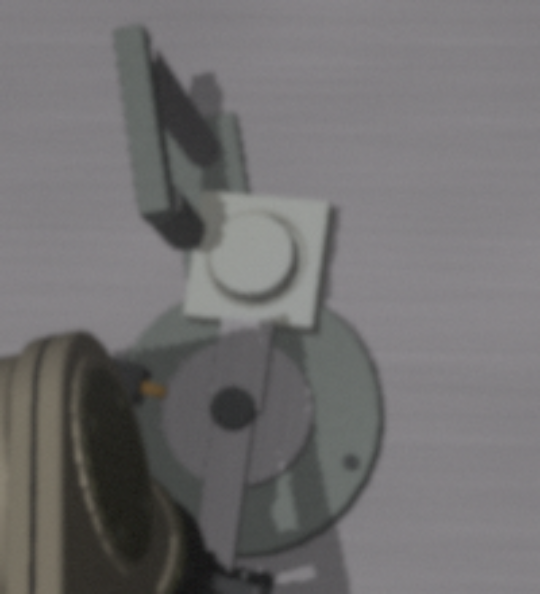

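After two clicks the lid is still in the nest at about (214,174), and the nest angle is −5°, giving a lever angle of about 0.59, which matches the TCP. The tool has crept about 5 mm outward by rolling, so for the last 0.3 rad I'll turn the tool with the lever.

```bash
python3 -m crank '{"slide":[[0.0009,0.0054,0],[0.0009,0.0054,0],[0.0009,0.0054,0],[0.0009,0.0054,0],[0.0007,0.0045,0],[0,0,0],[0,0,0]],"twist":[-0.05,-0.05,-0.05,-0.05,-0.04,0,0]}'
cat > nest.py <<'E'
import sys
from meas import *
from bench import viewer
n=sys.argv[1]
t=viewer.snapshot("top"); np.savez(f"top{n}.npz",**t)
cv2.imwrite(f"pics/top{n}.png",cv2.resize(t["img"][80:300,120:320,::-1],None,fx=2.7,fy=2.7))
s=viewer.snapshot("side"); np.savez(f"side{n}.npz",**s)
cv2.imwrite(f"pics/side{n}.png",cv2.resize(s["img"][240:400,130:330,::-1],None,fx=4,fy=3.75))
for v,wt in ((126,-2.5),(128,-1)):
    im=big(t);w=2*im[...,1]-im[...,0]-im[...,2]
    for q in ((230,190),(210,195)):
        b,st,k=blob((im[...,1]>v)&(w>wt),(q[0]*4,q[1]*4))
        if k and st[4]<200000: P=cont(t,b,46);print(k,st/4,cv2.minAreaRect(P.astype(np.float32)))
E
python3 lev.py; python3 nest.py 12
```

```text
time: 17.4
tool_pos: [455.3, 127.8, 61.2]
tcp_rot: [-179.9, 0.2, 0.8]
ft_force: [-8.2, 3.5, 8.4]
finger_gap: 18.5
[455.34886603 127.78364197  61.17057493] [-8.17253197  3.52910486  8.43152113] [0.49196109 1.32523844 0.1039854 ] 18.45383334031152
radius 110.62874222340007 lever 0.8445246830680575
radial out 7.462118639766778 against pull 4.8540339284646175
48 [ 174.75  148.75   51.75   53.25 6025.75] ((663.2760009765625, 164.59481811523438), (89.15450286865234, 87.15021514892578), 8.683160781860352)
46 [ 175.5   149.5    51.     52.25 5720.  ] ((663.4619750976562, 164.041015625), (85.9798355102539, 84.86792755126953), 9.400971412658691)
```

View pics/top12.png

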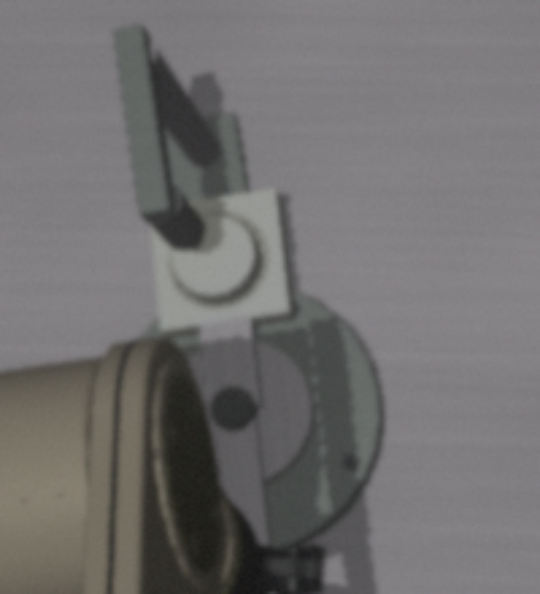

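View pics/side12.png

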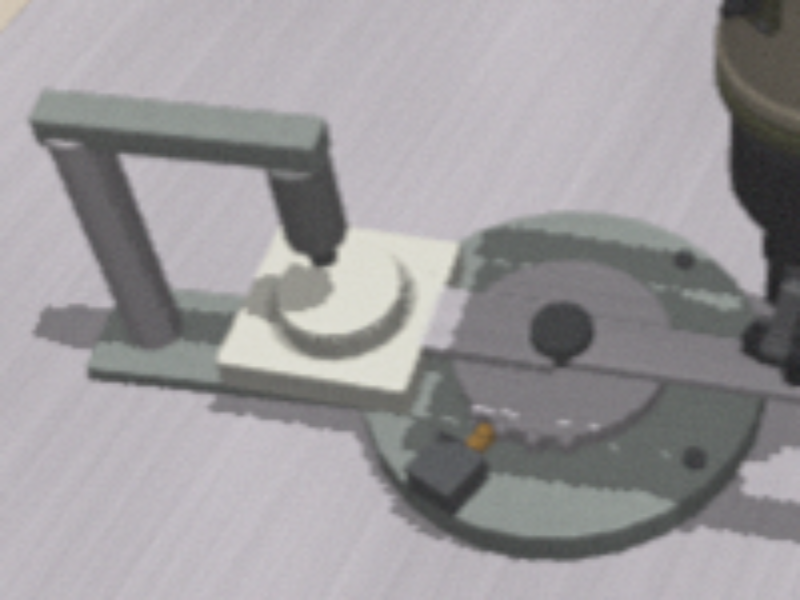

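The lever is at about 0.84 by both nest image and TCP, past the third tooth at 0.75. The lid sits under the nozzle at about side (215,313). I'll nudge about 0.055 rad to centre it at 0.9.

```bash
python3 -m crank '{"slide":[[0.0005,0.003,0],[0.0005,0.003,0],[0,0,0],[0,0,0],[0,0,0],[0,0,0],[0,0,0]],"twist":[-0.025,-0.025,0,0,0,0,0]}'
python3 lev.py; python3 nest.py 13
python3 - <<'E'
from meas import *
s=dict(np.load("side13.npz")); s0=dict(np.load("side0.npz"))
for k,d,p,z in (("spare0",s0,(372,225),22),("spare",s,(372,225),22)):
    g=d["img"][195:255,340:400,1].astype(int); print(k,g.mean())
print("spare diff", np.abs(s["img"][200:245,350:395].astype(int)-s0["img"][200:245,350:395].astype(int)).mean())
# lid top rim at z=59
im=big(s)
print(proj(s,[[564.2+100*np.cos(np.radians(12.8)),147+100*np.sin(np.radians(12.8)),59]]))
E
```

```text
time: 18.2
tool_pos: [456.4, 122.6, 61.2]
tcp_rot: [-179.9, 0.2, 3.7]
ft_force: [-9.0, 7.0, 7.7]
finger_gap: 18.3
[456.3954558  122.64024595  61.211719  ] [-8.97232108  6.96147533  7.67405046] [ 1.04711556  1.42669397 -0.01124523] 18.317670597563783
radius 110.5871035904032 lever 0.8919817243490136
radial out 7.267108744993349 against pull 8.726615314356568
43 [ 171.25  148.5    53.25   54.75 5978.  ] ((662.3513793945312, 169.0589599609375), (88.48164367675781, 87.08872985839844), 12.141779899597168)
28 [ 172.    149.25   52.5    53.75 5680.5 ] ((662.393798828125, 168.8543701171875), (86.0150375366211, 85.0050277709961), 12.195720672607422)
spare0 158.37583333333333
spare 109.28194444444445
spare diff 57.36576131687243
[[212.17124464 318.96741221]]
```

View pics/side13.png

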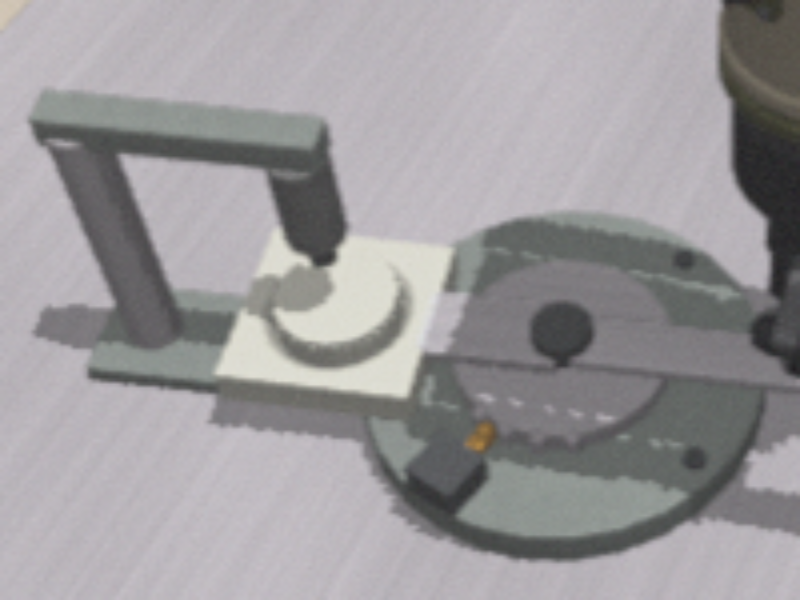

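View pics/top13.png

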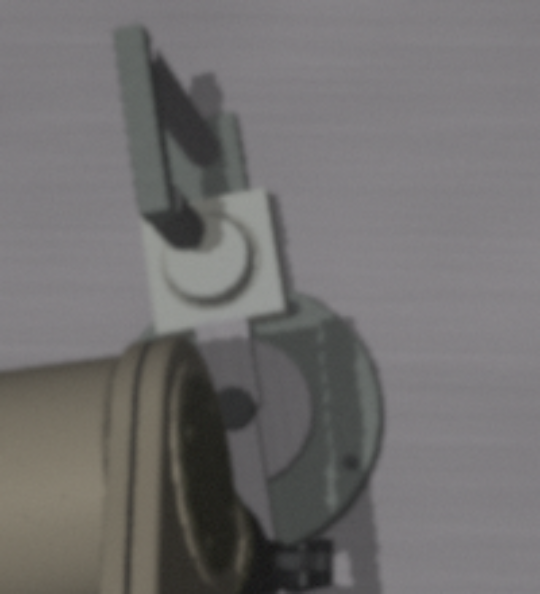

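The lever is at about 0.89 by image and TCP, and the lid is centred under the nozzle. The side view of the spare lid is hidden by the arm, so I'll check it in the top view and let the hold settle to look for drift.

```bash
python3 -m crank '{"slide":[[0,0,0],[0,0,0],[0,0,0],[0,0,0],[0,0,0],[0,0,0],[0,0,0],[0,0,0]],"twist":[0,0,0,0,0,0,0,0]}'
python3 lev.py
python3 - <<'E'
from meas import *
a=dict(np.load("top0.npz"))["img"]; b=dict(np.load("top13.npz"))["img"]
A=cv2.cvtColor(a[265:320,385:442],cv2.COLOR_RGB2GRAY).astype(np.float32);B=cv2.cvtColor(b[265:320,385:442],cv2.COLOR_RGB2GRAY).astype(np.float32)
print("spare shift px",cv2.phaseCorrelate(A,B,cv2.createHanningWindow(A.shape[::-1],cv2.CV_32F)),"diff",np.abs(A-B).mean())
E
```

```text
time: 19.1
tool_pos: [456.4, 122.7, 61.2]
tcp_rot: [-179.9, 0.2, 3.7]
ft_force: [-8.2, 7.3, 8.1]
finger_gap: 18.5
[456.36510715 122.65184103  61.20000889] [-8.17926062  7.31739072  8.07495676] [ 1.08182724  1.44022564 -0.0313838 ] 18.462667795768038
radius 110.61425372398875 lever 0.8918204003942751
radial out 6.417536278221785 against pull 8.902793906333882
spare shift px ((0.024451250367960142, 0.046278025578700976), 0.9233320649464926) diff 6.5607657
```

The hold is steady with no drift, 8.9 N against the pull (the expected spring force), and the spare lid hasn't moved. Handing in.

```bash
python3 -c "
from bench import hand_in
print(hand_in())"
```

```text
the job is handed in; nothing more can be done
None
```

I seated the open-side-down lid in the nest pocket and pulled the lever to the third click. I handed in at about 19 s with the fingers still holding the handle; no verdict came back.

**Last checks**
- **Lever:** about 0.89 rad from both the nest image and the tool position. It did not drift over 0.8 s. The force against the pull was 8.9 N, close to the 9 N expected at the third click.
- **Lid:** it looked level in the pocket and under the nozzle, judged by eye. I did not measure its offset from the pocket centre after release.
- **Spare lid:** shifted less than 0.1 px in the top view. The arm hid it in the side view.

**What disagreed**
- **Grip:** the fingers crept about 5 mm outward along the handle in the first 0.6 rad, apparently from the handle rolling between the pads. A side load of 6–7 N was left at the end; it was 13 N at the first click. I turned the tool with the lever for the last click, and the grip then stayed put.
- **Cameras:** the two views differed by about 2 mm on the lid and nest, so I used the average.

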